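Close the sprung battery cover of an upturned kitchen scale

ROBOT

A 6-joint arm with a two-finger parallel gripper is mounted at the origin on a cart in front of the work surface, level with it; the furniture and walls round the work are solid. World frame = base frame: x ahead of the robot, y to its left, z up, the work surface at z = 0. Lengths are in m, angles in rad, forces in N, time in s.
With the tool pointing down it reaches from about 0.375 to 0.9 m from the base axis. Payload 3.1 kg.
Tool frame: the origin (TCP) lies at the very end of the fingers, on their centre line; the grasp point (between the pads) lies 19 mm behind it; z points along the fingers, y is the line along which they close (so a half turn about z gives the same grasp; the last joint's range is limited). The gripper opens to 87 mm and grips with 3 to 60 N. Pads are 19 mm wide; open, the fingers measure 117 mm over their backs; the gripper's body (75 mm by 190 mm) begins 51 mm behind the grasp point.
Start: joints at [0.967, 0.527, 1.433, -0, 1.181, -0.178], TCP at [0.258, 0.569, 0.189] pointing down, gripper open.
Joint ranges: [-3.08, 3.08], [-0.75, 2.2], [0.22, 2.44], [-1.43, 4.57], [0, 2.65], [-2.85, 2.85]. Speed limits (rad/s): [2.79, 2.79, 3.14, 3.14, 3.14, 3.14].

INTERFACE

Orientations are given as a unit quaternion [x, y, z, w].
In Python, from rig import status, viewer, robot gives the robot as it stands.
- The arm moves only by the tool arm_command, never from a script. Its arguments are lists of equal length, an entry for each row: "delta_rot": the turn, a rotation vector about the tool's x, y, z in degrees, a list of three; "delta_pos": the shift along the tool's x, y, z in m, a list of three; "gripper": the closure, from -1 (fully open) to 1 (shut). In form: {"delta_rot": [[rx, ry, rz], ...], "delta_pos": [[dx, dy, dz], ...], "gripper": [gripper, ...]}. A call has 1 to 12 rows; each row is the pose to reach, as a shift and turn from the pose commanded when the call began, along the tool's axes at that moment; what a row does not reach only later rows make up. A row lasts 1/12 s, in which the tool goes at most 41.7 mm and 7.16 degrees, less where a joint would pass 70% of its speed; a pose out of reach is approached as far as the arm can. A call with a gripper value outside its range is refused whole. The fingers move at their own pace and stop on an object; "grip_force" is the grip in N (left out, the last holds). Time passes only in rows, so rows that repeat a pose let the fingers close. It gives the time, the measured TCP pose, the force, the opening and the grip force at its end, in the units of the state.
- status.get_obs(): the state, without advancing time (a new reading comes with each control period).
- viewer.camera(name): name is "scene" or "top"; returns a dict with "pixels" (480x640x3 uint8, blue, green, red), "fx", "fy", "cx", "cy" (pixels), "pose" (4x4, takes a point from camera to world coordinates). Camera axes: x right, y down, z forward; pixel columns grow to the right and rows downward; lengths in m; the calibration is good to about 2 mm. A picture is of the moment at which its call begins. There is no depth.
- robot.hand_in(): hands the job in; it is judged then, once.
The state is a dict: "time": time; "q": joint angles; "joint_velocities": joint speeds; "joint_torque": joint torques, N m; "position": TCP position; "tool_rot": TCP orientation; "ft_force": force on the tool from outside, world axes, zero at the start; "moment": the same for the moment, N m; "grip_width": finger opening in m; "grip_force": force on a finger pad.
Only numpy, scipy, OpenCV 4.12 (cv2) and the standard library are available. Lean on these libraries where they do the work, as an engineer would, in place of code of your own. Each camera call takes 0.05 s, during which the arm holds its last target. There are 200 camera calls.

TASK

The kitchen scale lies upside down with fresh batteries in it, and its battery cover rests loose on the springy cells, a finger's breadth short of closed. With the fingertips (the cover has a thumb hollow for them), press it firmly down to the bottom of its recess and, keeping it pressed, slide it in until its tongue has passed under the leaf spring and it is fully home; then let go. Only press and push the cover, do not lift it out, and leave the mug, dish, lemon and old batteries where they stand.

Things in the scene. Friction and masses are not known exactly. Their poses are not given: they have to be found in the camera images.
- scale: Kitchen scale lying face down, fixed: steel platform 160x170 mm below, white shell 150x160 mm, its deck (the scale's underside) 42 mm above the worktop, four rubber feet 5 mm higher near the corners. Origin: on the worktop below the closed cover's centre. +x: the way the cover slides in, within 0.45 rad of straight away from the robot. Shell: x -45 to +105 mm, y -80 to +80 mm.
- recess (a point): Battery recess in the deck, open at the scale's -x edge, 81 mm wide; this point is the middle of its ledge level, 30 mm above the worktop (12 mm below the deck), where the closed cover's origin belongs (0 to 3 mm above it). Axes as the scale's. It ends in a stop at x = 45 mm. Four AA cells on a springy strip lie across it and carry the cover.
- lug (a point): One of four lugs on the side walls of the recess (this one at x = 26, y = 37 mm from the recess point; the others at x = -30 and y = -37 mm), 12 mm along x, overhanging the recess by 7 mm, from 8 to 12 mm above the ledge. The point is the middle of its underside. Cover tabs must go below the lugs.
- leaf_toe (a point): Underside of the rolled toe (24 mm wide, 7 mm across) of the steel leaf spring in a 40 mm wide slot beyond the stop: x = 52 mm from the recess point and 2.5 mm above the ledge. The leaf runs on in +x, is clamped at x = 90 mm and gives way upward; it presses on the passing tongue with 3 to 6 N, which adds 2 to 3 N of drag over the last 8 mm of the slide.
- cover: Grey loose battery cover, 90 (x) by 64 (y) by 9 mm, about 130 g, 1.5 mm side play, axes as the scale's. Origin: centre of its underside. Starts 16 to 22 mm short of home, underside 7 mm above the ledge. Cells resist with 4 N at first, 11 N down on the ledge; pressed, it takes 4 to 12 N to slide. Released at home, its rear rises 3 mm to the lugs; the leaf holds the front down.
- tongue (a point): Tip of the cover's tongue, 32 mm wide, 4 mm thick with a sloped nose, jutting 18 mm from the cover's +x end, level with its underside; 63 mm from the cover's origin. At home it lies under the leaf spring. Four side tabs, 12 mm long, 4 mm thick, 1 mm above the underside (cover x = -30 and 26 mm), butt against the lugs unless the cover is pressed down at least 4 mm of its 7.
- scoop (a point): Centre of the floor of the cover's thumb hollow, a rectangular hollow 46 mm (x) by 44 mm (y), 5 mm deep in the cover's top, 11 mm toward +x from the cover's centre. Its floor is 4 mm above the cover's underside: 41 mm above the worktop at the start, 34 mm with the cover pressed onto the ledge. The hollow's +x wall takes the push.
- old_cell_a: Used AA cell standing on end, 15 mm across, 50 mm high, to the left of the scale. Origin: centre of its foot. Loose; leave it standing.
- old_cell_b: Second used AA cell, the same, next to the first.
- black_dish: Small dark dish, 95 mm across, 30 mm high, beyond the used cells. Origin: centre of its underside. Leave it.
- mug_blue: Spotted mug, 78 mm across without its handle, 93 mm high, to the right of the scale. Origin: under its middle. Leave it.
- lemon: Lemon, 78x55x56 mm, to the right of the scale, nearer the robot. Origin: under its middle. Leave it.

How it is judged:
On the way, in this order (a step that is already met when the one before it is completed fails the run):
1. the fingers press the cover down, within 2.5 mm of the ledge, while it is still at least 8 mm short of home (z of cover in the frame of scale below 0.0325 m and x of cover in the frame of scale below -0.008 m and contact force between the fingers and cover above 3 N), for 0.1 s.
2. the cover is slid home under the lugs and the leaf spring (x of cover in the frame of scale above -0.003 m and z of cover in the frame of scale below 0.036 m), for 0.1 s.
At the end, for the whole second after the job is handed in: The cover is home within 3 mm along its slide, held flat (within 0.08 rad) under the lugs and the leaf spring, its underside at most 6 mm above the ledge, and at rest; used cells, dish, mug and lemon within 25 mm of where they stood, the used cells upright (all of step 2 and x of cover in the frame of scale below 0.004 m and z of cover in the frame of scale above 0.027 m and angle between the z axis of cover and the z axis of scale, either way round below 0.08 rad and angle between the x axis of cover and the x axis of scale, either way round below 0.08 rad and linear speed of cover below 0.01 m/s and distance of each of old_cell_a, old_cell_b, black_dish, mug_blue, lemon from where it was at the start of the episode below 0.025 m and angle between each of old_cell_a, old_cell_b's own z axis and vertical below 0.25 rad); the robot touches nothing.
It fails at once if the cover is lifted out of its recess (more than 18 mm above the ledge) or stood on edge (z of cover in the frame of scale above 0.048 m or angle between cover's own z axis and vertical above 0.35 rad).
It fails at once if a used cell, the dish, the mug or the lemon is knocked away or lifted (moved more than 25 mm) (distance of any of old_cell_a, old_cell_b, black_dish, mug_blue, lemon from where it was at the start of the episode above 0.025 m).
It also fails if it takes over 32 s, if anything falls off the work surface, if the arm or the gripper's body presses on something with over 40 N, if the wrist force passes 120 N, or if a joint passes its speed limit or range.

## Working session

There is one attempt and no reset: what is moved stays moved. The work goes in short steps, Python scripts to look and compute and a tool call to move; the robot and the scene stay as the last step left them, time stands still between calls to the robot, and variables do not carry over. Pictures are saved under pics/ and viewed, at most 10 in all, crops included, and the job is handed in when it is done.

Besides the shell and the picture viewer there is one more tool, called after ">>>" as name(argument=value, ...) on one line, values as JSON. arm_command: Moves the arm, as the interface text tells. Its arguments: {"type":"object","properties":{"delta_rot":{"type":"array","items":{"type":"array","items":{"type":"number"}}},"delta_pos":{"type":"array","items":{"type":"array","items":{"type":"number"}}},"gripper":{"type":"array","items":{"type":"number"}},"grip_force":{"type":"number"}},"required":["delta_rot","delta_pos","gripper"]}

```bash
mkdir -p pics; python3 - <<'E'
from rig import status, viewer, robot
import cv2,numpy as np,pickle
o=status.get_obs();print({k:np.round(v,3).tolist() for k,v in o.items()})
for n in("scene","top"):
    c=viewer.camera(n);cv2.imwrite(f"pics/{n}0.png",c["pixels"]);pickle.dump(c,open(n+".pkl","wb"));print(n,c["fx"],c["cx"],c["cy"],np.round(c["pose"],3).tolist())
E
```

```text
{'time': 0.0, 'q': [0.967, 0.528, 1.434, 0.0, 1.181, -0.178], 'joint_velocities': [0.001, -0.002, -0.0, 0.0, 0.002, 0.0], 'joint_torque': [-0.0, -44.004, -17.66, 0.063, 0.058, -0.0], 'position': [0.258, 0.569, 0.188], 'tool_rot': [0.211, 0.977, -0.001, -0.0], 'ft_force': [0.181, 0.26, 0.79], 'moment': [-0.034, 0.053, 0.006], 'grip_force': 0.0, 'grip_width': 0.087}
scene 538.7358374535856 317.9476629547294 235.0909791285793 [[-0.793, -0.32, 0.518, 0.082], [-0.609, 0.413, -0.677, 0.512], [0.003, -0.853, -0.522, 0.499], [0.0, 0.0, 0.0, 1.0]]
top 545.1763153763011 327.7569464439446 228.3201218433897 [[0.028, -0.995, 0.094, 0.458], [-1.0, -0.03, -0.01, -0.076], [0.013, -0.093, -0.996, 0.915], [0.0, 0.0, 0.0, 1.0]]
```

View pics/top0.png

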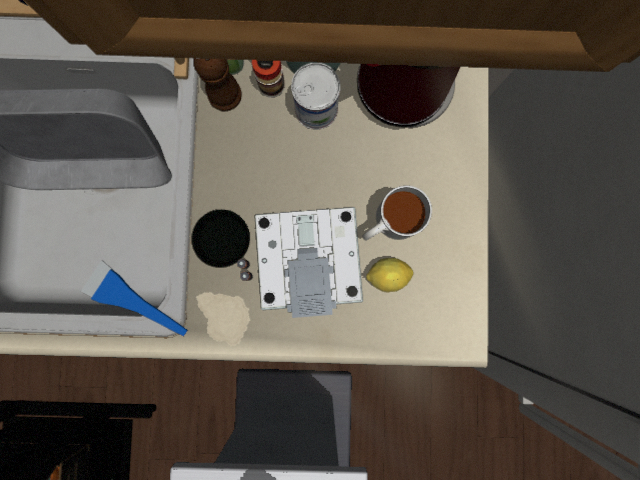

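View pics/scene0.png

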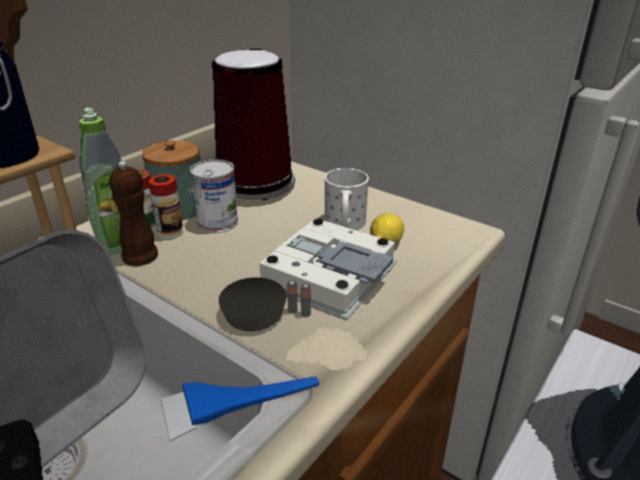

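The top view shows the scale's feet at about (264,223), (346,216), (352,291) and (269,298). The grey cover is near (310,285), the mug handle at (370,235), and the cells at (245,270). The scene view agrees. Next I'll measure the feet and zoom in on the cover.

```bash
cat > h.py <<'E'
import numpy as np,cv2,pickle
def ray(c,uv,z):
    d=c["pose"][:3,:3]@np.array([(uv[0]-c["cx"])/c["fx"],(uv[1]-c["cy"])/c["fy"],1]);o=c["pose"][:3,3]
    return o+d*(z-o[2])/d[2]
def proj(c,p):
    q=np.linalg.inv(c["pose"])@np.r_[p,1];return c["fx"]*q[0]/q[2]+c["cx"],c["fy"]*q[1]/q[2]+c["cy"]
def feet(c,guess,z=.047):
    g=cv2.cvtColor(c["pixels"],cv2.COLOR_BGR2GRAY).astype(float);out=[]
    for u,v in guess:
        w=np.zeros_like(g);w[v-9:v+10,u-9:u+10]=np.clip(110-g[v-9:v+10,u-9:u+10],0,80)
        ys,xs=np.nonzero(w);k=w[ys,xs];out.append(ray(c,((xs*k).sum()/k.sum(),(ys*k).sum()/k.sum()),z))
    return np.array(out)
E
python3 - <<'E'
from h import *
c=pickle.load(open("top.pkl","rb"))
f=feet(c,[(264,223),(346,216),(352,291),(269,298)]);print(f.round(4))
m=f.mean(0);x=(f[0]+f[1]-f[2]-f[3])[:2];x/=np.linalg.norm(x);y=(f[0]+f[3]-f[1]-f[2])[:2];y/=np.linalg.norm(y)
print("centre",m.round(4),"yaw",np.arctan2(x[1],x[0]),np.arctan2(-y[0],y[1]),"origin",m[:2]-.03*x)
a=cv2.resize(c["pixels"][200:325,245:375],None,fx=4.5,fy=4.5,interpolation=cv2.INTER_CUBIC);cv2.imwrite("pics/crop.png",a)
E
```

```text
[[ 0.5464  0.0187  0.047 ]
 [ 0.5607 -0.1124  0.047 ]
 [ 0.4421 -0.1251  0.047 ]
 [ 0.4279  0.0056  0.047 ]]
centre [ 0.4943 -0.0533  0.047 ] yaw 0.10841399787208361 0.10840296864700545 origin [ 0.46444861 -0.05654558]
```

View pics/crop.png

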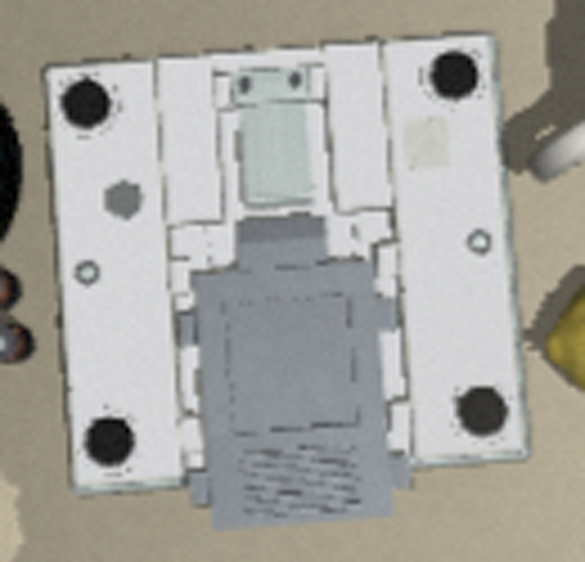

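The crop shows the hollow's outline at about (225,304), (350,292), (358,423), (235,433). The cover sits aligned, with its side tabs just behind the lugs.

```bash
cat >> h.py <<'E'
Y=.1084;O=np.array([.4644,-.0565]);X=np.array([np.cos(Y),np.sin(Y)]);N=np.array([-X[1],X[0]])
def toS(p): d=np.array(p)[:2]-O;return d@X,d@N
def go(o,sx,sy,z):
    """tool-frame shift and turn to scale-frame point, tool y along scale x"""
    from scipy.spatial.transform import Rotation as R
    r=R.from_quat(o["tool_rot"]);T=R.from_matrix(np.array([[N[0],X[0],0],[N[1],X[1],0],[0,0,-1]]))
    if (r.as_matrix()[:2,1]@X)<0: T=T*R.from_euler('z',180,degrees=True)
    p=np.r_[O+sx*X+sy*N,z]-o["position"]
    return r.inv().apply(p).round(4),(r.inv()*T).as_rotvec(degrees=True).round(2)
E
python3 - <<'E'
from h import *
from rig import status
c=pickle.load(open("top.pkl","rb"))
P=lambda u,v:(245+(u+.5)/4.5-.5,200+(v+.5)/4.5-.5)
for n,uv,z in[("TL",(225,304),.046),("TR",(350,292),.046),("BR",(358,423),.046),("BL",(235,433),.046),("tongueL",(238,222),.040),("tongueR",(323,213),.040),("rearL",(213,527),.046),("rearR",(393,515),.046),("frontL",(193,270),.046),("frontR",(373,260),.046)]:
    print(n,np.round(toS(ray(c,P(*uv),z)),4))
print(go(status.get_obs(),-.008,0,.12))
E
```

```text
TL [0.0147 0.0216]
TR [ 0.0155 -0.0228]
BR [-0.0307 -0.022 ]
BL [-0.0307  0.0214]
tongueL [0.0437 0.0151]
tongueR [ 0.0445 -0.0154]
rearL [-0.0627  0.0315]
rearR [-0.0636 -0.0317]
frontL [0.0276 0.032 ]
frontR [ 0.0261 -0.0318]
(array([-0.4395, -0.4879,  0.0691]), array([-1.100e-01,  4.000e-02,  5.939e+01]))
```

>>> arm_command(delta_rot=[[0, 0, 7], [0, 0, 14], [0, 0, 21], [0, 0, 28], [0, 0, 35], [0, 0, 42], [0, 0, 49], [0, 0, 56], [0, 0, 59.4], [0, 0, 59.4], [0, 0, 59.4], [0, 0, 59.4]], delta_pos=[[-0.024, -0.027, 0], [-0.05, -0.056, 0], [-0.078, -0.086, 0.01], [-0.105, -0.117, 0.02], [-0.132, -0.147, 0.03], [-0.16, -0.178, 0.04], [-0.187, -0.208, 0.05], [-0.215, -0.239, 0.05], [-0.242, -0.269, 0.05], [-0.27, -0.3, 0.05], [-0.297, -0.33, 0.05], [-0.325, -0.361, 0.05]], gripper=[0.82, 0.82, 0.82, 0.82, 0.82, 0.82, 0.82, 0.82, 0.82, 0.82, 0.82, 0.82], grip_force=30)

```text
time: 1.1
position: [0.4049, 0.1044, 0.1391]
tool_rot: [0.668, 0.744, -0.0, -0.0]
ft_force: [0.3, -0.1, 0.1]
grip_width: 0.0146
grip_force: 0.0
```

```bash
python3 - <<'E'
from h import *
from rig import status
print(go(status.get_obs(),-.008,0,.08))
E
```

```text
(array([-0.1664,  0.0337,  0.059 ]), array([-0.01, -0.01, -0.  ]))
```

>>> arm_command(delta_rot=[[0, 0, 0], [0, 0, 0], [0, 0, 0], [0, 0, 0], [0, 0, 0], [0, 0, 0], [0, 0, 0], [0, 0, 0]], delta_pos=[[-0.035, 0.007, 0], [-0.07, 0.014, 0], [-0.105, 0.02, 0], [-0.14, 0.028, 0.01], [-0.155, 0.032, 0.03], [-0.155, 0.032, 0.05], [-0.155, 0.032, 0.055], [-0.155, 0.032, 0.055]], gripper=[0.82, 0.82, 0.82, 0.82, 0.82, 0.82, 0.82, 0.82])

```text
time: 1.77
position: [0.4517, -0.0439, 0.0827]
tool_rot: [0.668, 0.744, -0.001, -0.002]
ft_force: [-0.6, 0.5, -0.1]
grip_width: 0.0079
grip_force: 0.0
```

```bash
python3 - <<'E'
from h import *
from rig import status,viewer
o=status.get_obs();print(go(o,-.008,0,.05),o["position"],o["grip_width"],toS(o["position"]))
c=viewer.camera("top")
a=c["pixels"][190:330,235:385]
s=viewer.camera("scene")["pixels"][200:320,240:420]
a=cv2.resize(a,(430,400),interpolation=cv2.INTER_CUBIC)
s=cv2.resize(s,None,fx=2,fy=2);b=np.zeros((400,790,3),np.uint8);b[:,:430]=a;b[:240,430:790]=s
cv2.imwrite("pics/a.png",b)
E
```

```text
(array([-0.0139,  0.0035,  0.0327]), array([-0.26, -0.13, -0.05])) [ 0.45166153 -0.04392871  0.08273723] 0.007897487650297252 (np.float64(-0.011303645370437087), np.float64(0.013875650436803881))
```

View pics/a.png

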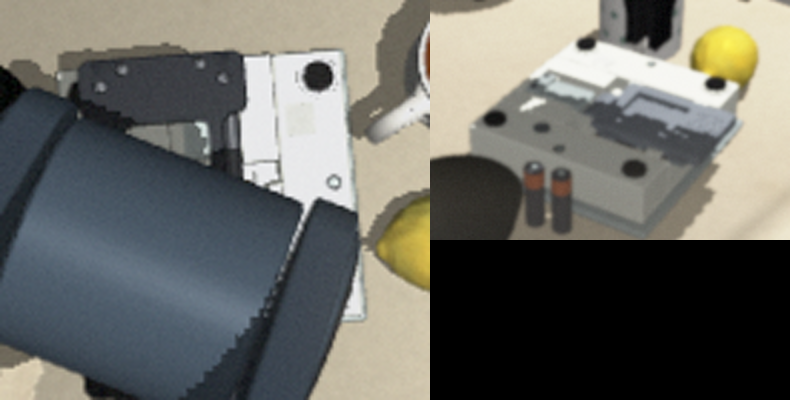

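The arm hides the cover from above, and the scene view shows the fingers (about (640,20) in the picture) still clear of it. I'll go by the measured poses: centre over the hollow first, then lower.

>>> arm_command(delta_rot=[[0, 0, 0], [0, 0, 0], [0, 0, 0], [0, 0, 0], [0, 0, 0]], delta_pos=[[-0.012, 0.002, 0], [-0.012, 0.002, 0], [-0.012, 0.002, 0.015], [-0.012, 0.002, 0.025], [-0.012, 0.002, 0.025]], gripper=[0.82, 0.82, 0.82, 0.82, 0.82])

```text
time: 2.28
position: [0.4565, -0.0559, 0.0587]
tool_rot: [0.668, 0.744, -0.0, -0.0]
ft_force: [-0.1, -0.2, 0.1]
grip_width: 0.0075
grip_force: 0.0
```

```bash
python3 - <<'E'
from h import *
from rig import status
o=status.get_obs();print(go(o,-.008,0,.034),o["position"],o["ft_force"],toS(o["position"]))
E
```

```text
(array([-0.0014, -0.0002,  0.0247]), array([-0.05, -0.03,  0.01])) [ 0.45646986 -0.05593569  0.05870485] [-0.10306279 -0.16152638  0.13523148] (np.float64(-0.007822539055351995), np.float64(0.0014189430885129077))
```

>>> arm_command(delta_rot=[[0, 0, 0], [0, 0, 0], [0, 0, 0], [0, 0, 0], [0, 0, 0], [0, 0, 0]], delta_pos=[[-0.001, 0, 0.008], [-0.001, 0, 0.014], [-0.001, 0, 0.018], [-0.001, 0, 0.021], [-0.001, 0, 0.023], [-0.001, 0, 0.023]], gripper=[0.82, 0.82, 0.82, 0.82, 0.82, 0.82])

```text
time: 2.78
position: [0.4567, -0.057, 0.0358]
tool_rot: [0.668, 0.744, -0.0, -0.0]
ft_force: [0.0, -0.1, -0.2]
grip_width: 0.0076
grip_force: 0.0
```

```bash
python3 - <<'E'
from h import *
from rig import status,viewer
o=status.get_obs();print(o["position"],o["ft_force"],o["joint_torque"],toS(o["position"]))
c=viewer.camera("scene");pickle.dump(c,open("s1.pkl","wb"))
for n,p in [("tip",o["position"]),("recess",np.r_[O,.03])]: print(n,proj(c,p))
cv2.imwrite("pics/b.png",cv2.resize(c["pixels"][200:320,250:410],None,fx=5,fy=5,interpolation=cv2.INTER_CUBIC))
E
```

```text
[ 0.4567107  -0.05698471  0.03581411] [ 0.02370869 -0.05350449 -0.23204178] [-2.96111335e-02 -3.54568505e+01 -6.72774285e+00  2.78432854e-02
  2.97012879e-02  2.38324819e-04] (np.float64(-0.007696609251052401), np.float64(0.0003500250749990709))
tip (np.float64(349.3196355049109), np.float64(261.5802132082961))
recess (np.float64(344.892147155053), np.float64(263.1234101812823))
```

View pics/b.png

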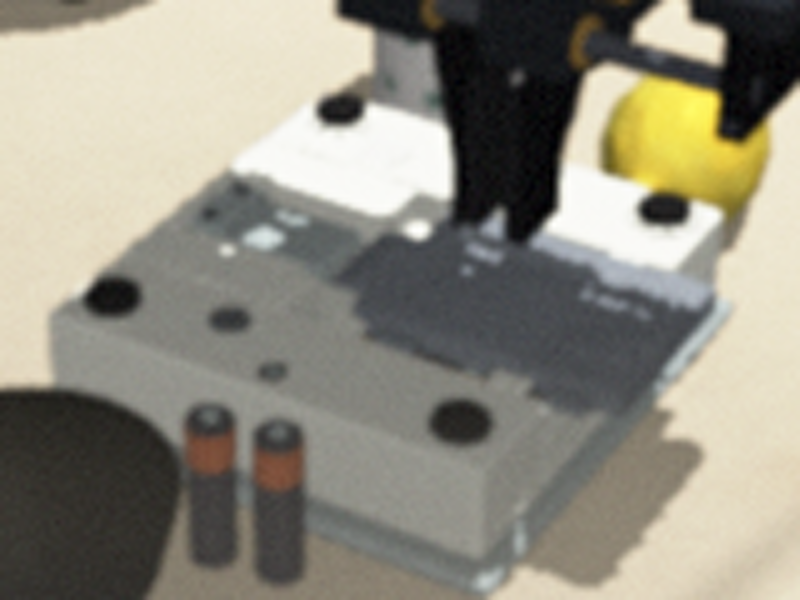

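The fingertips end near (515,240) in the crop, but the reported TCP projects to about (497,308), so the real tips look higher than reported. I'll check the calibration against the feet, at crop positions (340,108), (662,210), (460,422) and (112,296).

```bash
python3 - <<'E'
from h import *
c=pickle.load(open("s1.pkl","rb"))
P=lambda u,v:(250+u/5,200+v/5)
for n,uv in dict(FR=(340,106),RR=(662,208),RL=(460,420),FL=(112,295)).items(): print(n,np.round(ray(c,P(*uv),.047),4), np.round(toS(ray(c,P(*uv),.047)),4))
for sx in(-.03,-.008,.014):
  for z in (.034,.0358,.05,.06): print(sx,z,[round(float(k)) for k in ((np.array(proj(c,np.r_[O+sx*X,z]))-[250,200])*5)])
g=c["pixels"][200:320,250:410]
print(g[44:62:2,88:108:2].max(2))
E
```

```text
FR [ 0.5576 -0.1099  0.047 ] [ 0.0868 -0.0632]
RR [ 0.4382 -0.1211  0.047 ] [-0.033  -0.0614]
RL [0.4241 0.0088 0.047 ] [-0.033   0.0693]
FL [0.5426 0.0216 0.047 ] [0.0862 0.0692]
-0.03 0.034 [562, 334]
-0.03 0.0358 [562, 329]
-0.03 0.05 [565, 290]
-0.03 0.06 [566, 262]
-0.008 0.034 [498, 313]
-0.008 0.0358 [498, 308]
-0.008 0.05 [500, 269]
-0.008 0.06 [501, 241]
0.014 0.034 [435, 291]
0.014 0.0358 [435, 287]
0.014 0.05 [436, 248]
0.014 0.06 [437, 220]
[[ 96  53  43  40  78 166 130  19  18  13]
 [ 77  77  96  97 130 167 123  19  17  58]
 [ 81  79  87 118 100  93  88  57  48 135]
 [ 79  77  88 141 169 138 113  85  86  94]
 [ 78  79  85  84  91 122  92  76  81  85]
 [ 75  73 113 108  79  77  77  75  76  76]
 [ 76  77  75  76  77  78  78  77  79  78]
 [ 75  78  75  81  76  75  78  77  80  79]
 [ 75  79  82  82  78  80  79  79  77  81]]
```

Both views agree on the scale to within about 3 mm, so the fingertips really are about 20 mm higher than reported, which fits the lack of contact force. I'll descend in small steps and watch the force.

>>> arm_command(delta_rot=[[0, 0, 0], [0, 0, 0], [0, 0, 0], [0, 0, 0], [0, 0, 0]], delta_pos=[[0, 0, 0.003], [0, 0, 0.006], [0, 0, 0.009], [0, 0, 0.012], [0, 0, 0.012]], gripper=[0.82, 0.82, 0.82, 0.82, 0.82])

```text
time: 3.25
position: [0.4566, -0.057, 0.0236]
tool_rot: [0.668, 0.744, -0.0, -0.0]
ft_force: [0.5, -0.6, 0.8]
grip_width: 0.0076
grip_force: 0.0
```

```bash
python3 - <<'E'
from h import *
from rig import status,viewer
o=status.get_obs();print(o["position"],o["ft_force"],o["moment"],toS(o["position"]))
c=viewer.camera("scene");pickle.dump(c,open("s2.pkl","wb"))
cv2.imwrite("pics/d.png",cv2.resize(c["pixels"][200:320,250:410],None,fx=5,fy=5,interpolation=cv2.INTER_CUBIC))
E
```

```text
[ 0.45656546 -0.05696073  0.02358438] [ 0.50374439 -0.60667736  0.84808896] [-0.10600318  0.04732558  0.02682188] (np.float64(-0.007838403669771548), np.float64(0.0003895782152974028))
```

View pics/d.png

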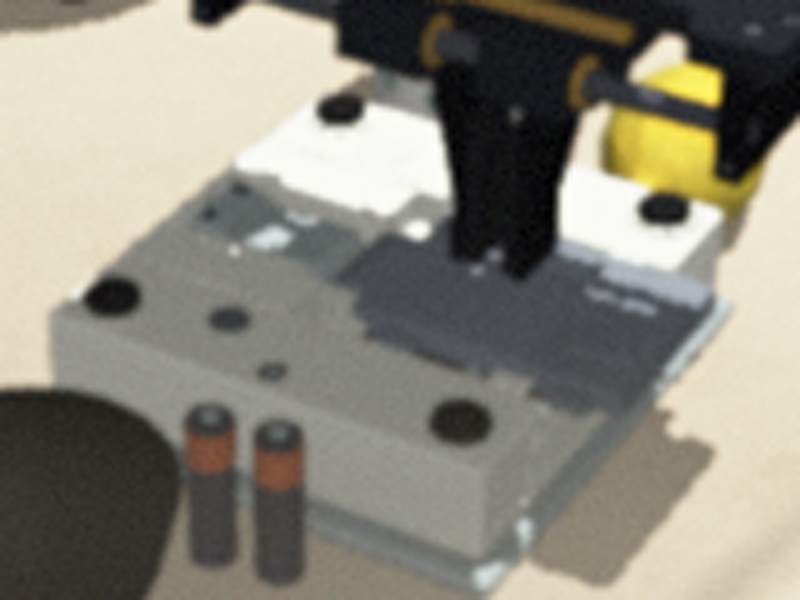

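The tips are now at about (462,258) and (520,278), still above the hollow. I'll keep going down slowly.

>>> arm_command(delta_rot=[[0, 0, 0], [0, 0, 0], [0, 0, 0], [0, 0, 0]], delta_pos=[[0, 0, 0.002], [0, 0, 0.004], [0, 0, 0.006], [0, 0, 0.006]], gripper=[0.82, 0.82, 0.82, 0.82])

```text
time: 3.63
position: [0.4567, -0.057, 0.0178]
tool_rot: [0.668, 0.744, -0.0, -0.0]
ft_force: [-0.9, 0.4, -0.1]
grip_width: 0.0077
grip_force: 0.0
```

>>> arm_command(delta_rot=[[0, 0, 0], [0, 0, 0], [0, 0, 0]], delta_pos=[[0, 0, 0.002], [0, 0, 0.004], [0, 0, 0.004]], gripper=[0.82, 0.82, 0.82])

```text
time: 3.88
position: [0.4567, -0.057, 0.0138]
tool_rot: [0.668, 0.744, -0.0, -0.0]
ft_force: [-0.7, -0.7, 0.5]
grip_width: 0.0078
grip_force: 0.0
```

>>> arm_command(delta_rot=[[0, 0, 0], [0, 0, 0], [0, 0, 0]], delta_pos=[[0, 0, 0.002], [0, 0, 0.004], [0, 0, 0.004]], gripper=[0.82, 0.82, 0.82])

```text
time: 4.13
position: [0.4567, -0.057, 0.0098]
tool_rot: [0.668, 0.744, -0.0, -0.0]
ft_force: [-0.0, -0.0, 1.0]
grip_width: 0.0077
grip_force: 0.0
```

```bash
python3 - <<'E'
from h import *
from rig import status,viewer
o=status.get_obs();print(o["position"],o["ft_force"],o["moment"],toS(o["position"]))
c=viewer.camera("scene");pickle.dump(c,open("s2.pkl","wb"))
cv2.imwrite("pics/e.png",cv2.resize(c["pixels"][200:320,250:410],None,fx=5,fy=5,interpolation=cv2.INTER_CUBIC))
E
```

```text
[ 0.45674335 -0.0570094   0.00983415] [-0.04310238 -0.01577475  1.03635481] [-0.10239704  0.04718423 -0.06521822] (np.float64(-0.007666819954205309), np.float64(0.000321946843668792))
```

View pics/e.png

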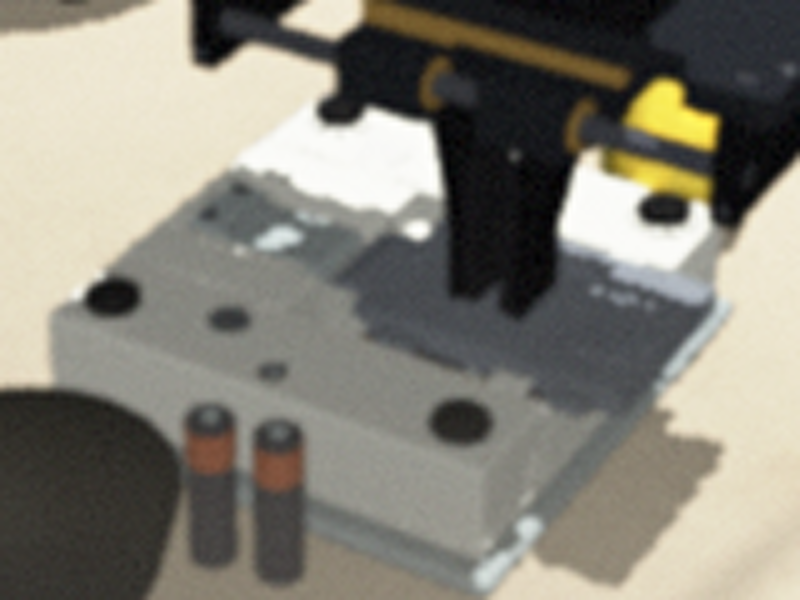

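The tips are at about (460,300) and (518,318), just above the hollow floor by my estimate, so contact should come soon.

>>> arm_command(delta_rot=[[0, 0, 0], [0, 0, 0], [0, 0, 0]], delta_pos=[[0, 0, 0.002], [0, 0, 0.004], [0, 0, 0.004]], gripper=[0.82, 0.82, 0.82])

```text
time: 4.43
position: [0.4571, -0.0571, 0.0062]
tool_rot: [0.668, 0.744, 0.0, 0.0]
ft_force: [-0.3, -0.6, 4.6]
grip_width: 0.0077
grip_force: 2.2
```

>>> arm_command(delta_rot=[[0, 0, 0], [0, 0, 0], [0, 0, 0], [0, 0, 0]], delta_pos=[[0, 0, 0.002], [0, 0, 0.004], [0, 0, 0.005], [0, 0, 0.005]], gripper=[0.82, 0.82, 0.82, 0.82])

```text
time: 4.77
position: [0.4571, -0.0571, 0.0017]
tool_rot: [0.668, 0.744, 0.0, 0.0]
ft_force: [-1.1, 1.2, 8.1]
grip_width: 0.0077
grip_force: 4.4
```

>>> arm_command(delta_rot=[[0, 0, 0], [0, 0, 0], [0, 0, 0]], delta_pos=[[0, 0, 0.0015], [0, 0, 0.003], [0, 0, 0.003]], gripper=[0.82, 0.82, 0.82])

```text
time: 5.02
position: [0.4572, -0.0572, 0.0009]
tool_rot: [0.668, 0.744, 0.0, 0.001]
ft_force: [-3.5, 2.1, 28.5]
grip_width: 0.008
grip_force: 14.7
```

Bottomed out at 28 N. Now I'll slide it in while keeping it pressed.

>>> arm_command(delta_rot=[[0, 0, 0], [0, 0, 0], [0, 0, 0], [0, 0, 0], [0, 0, 0], [0, 0, 0], [0, 0, 0]], delta_pos=[[0, 0, 0], [0, 0, 0], [0, 0.002, 0], [0, 0.004, 0], [0, 0.006, 0], [0, 0.008, 0], [0, 0.008, 0]], gripper=[0.82, 0.82, 0.82, 0.82, 0.82, 0.82, 0.82])

```text
time: 5.6
position: [0.4609, -0.0557, 0.0008]
tool_rot: [0.667, 0.745, -0.002, -0.003]
ft_force: [-10.5, -2.7, 35.6]
grip_width: 0.0078
grip_force: 17.1
```

```bash
python3 - <<'E'
from h import *
from rig import status
o=status.get_obs();print(o["position"],o["ft_force"],toS(o["position"]),go(o,0.0107,0,0.001))
E
```

```text
[ 0.46092172 -0.05571253  0.00081831] [-10.53856268  -2.72674842  35.61619519] (np.float64(-0.0033726742058997916), np.float64(0.001159156680312077)) (array([-0.0012,  0.0141, -0.0003]), array([-0.35, -0.08,  0.1 ]))
```

>>> arm_command(delta_rot=[[0, 0, 0], [0, 0, 0], [0, 0, 0], [0, 0, 0]], delta_pos=[[0, 0.001, -0.001], [0, 0.003, -0.001], [0, 0.005, -0.001], [0, 0.005, -0.001]], gripper=[0.82, 0.82, 0.82, 0.82])

```text
time: 5.93
position: [0.4667, -0.055, 0.0009]
tool_rot: [0.667, 0.745, -0.001, -0.002]
ft_force: [-6.8, -1.0, 23.1]
grip_width: 0.0083
grip_force: 11.7
```

```bash
python3 - <<'E'
from h import *
from rig import status
o=status.get_obs();print(o["position"],o["ft_force"],toS(o["position"]),go(o,0.0107,0,0.001))
E
```

```text
[ 0.46673939 -0.05497486  0.0008945 ] [-6.81103548 -1.01202519 23.10925385] (np.float64(0.0024906588013523467), np.float64(0.0012630946460193402)) (array([-0.0013,  0.0082, -0.0001]), array([-0.29, -0.09,  0.05]))
```

>>> arm_command(delta_rot=[[0, 0, 0], [0, 0, 0], [0, 0, 0], [0, 0, 0], [0, 0, 0], [0, 0, 0]], delta_pos=[[0, 0.002, 0], [0, 0.004, 0], [0, 0.006, 0], [0, 0.008, 0], [0, 0.01, 0], [0, 0.01, 0]], gripper=[0.82, 0.82, 0.82, 0.82, 0.82, 0.82])

```text
time: 6.43
position: [0.4735, -0.0537, 0.0009]
tool_rot: [0.667, 0.745, -0.003, -0.005]
ft_force: [-11.3, -3.5, 26.2]
grip_width: 0.0074
grip_force: 13.3
```

```bash
python3 - <<'E'
from h import *
from rig import status
o=status.get_obs();print(o["position"],o["ft_force"],toS(o["position"]),go(o,0.0107,0,0.001))
E
```

```text
[ 0.4734727  -0.05367442  0.00087055] [-11.34305018  -3.51217592  26.22019282] (np.float64(0.009325144802588742), np.float64(0.0018274361356040503)) (array([-0.0018,  0.0014, -0.0002]), array([-0.63, -0.18,  0.11]))
```

>>> arm_command(delta_rot=[[0, 0, 0], [0, 0, 0], [0, 0, 0], [0, 0, 0], [0, 0, 0]], delta_pos=[[0, 0.002, 0], [0, 0.004, 0], [0, 0.006, 0], [0, 0.008, 0], [0, 0.008, 0]], gripper=[0.82, 0.82, 0.82, 0.82, 0.82])

```text
time: 6.85
position: [0.4793, -0.0521, 0.0009]
tool_rot: [0.667, 0.745, -0.004, -0.007]
ft_force: [-14.8, -2.6, 30.9]
grip_width: 0.0077
grip_force: 14.8
```

```bash
python3 - <<'E'
from h import *
from rig import status
o=status.get_obs();print(o["position"],o["ft_force"],toS(o["position"]),go(o,0.0107,0,0.001))
E
```

```text
[ 0.4792759  -0.05206394  0.00087449] [-14.78306651  -2.64906149  30.85234354] (np.float64(0.01526851697994488), np.float64(0.002800626044892729)) (array([-0.0028, -0.0046, -0.0001]), array([-0.87, -0.28,  0.13]))
```

>>> arm_command(delta_rot=[[0, 0, 0], [0, 0, 0], [0, 0, 0], [0, 0, 0]], delta_pos=[[0, 0.002, 0], [0, 0.004, 0], [0, 0.005, 0], [0, 0.005, 0]], gripper=[0.82, 0.82, 0.82, 0.82])

```text
time: 7.18
position: [0.4833, -0.051, 0.0009]
tool_rot: [0.667, 0.745, -0.004, -0.008]
ft_force: [-15.1, -2.1, 30.9]
grip_width: 0.0077
grip_force: 15.4
```

```bash
python3 - <<'E'
from h import *
from rig import status
o=status.get_obs();print(o["position"],o["ft_force"],toS(o["position"]),go(o,0.0107,0,0.001))
E
```

```text
[ 0.48326183 -0.05104167  0.00089581] [-15.13412684  -2.13438678  30.93688317] (np.float64(0.019341642929485658), np.float64(0.0033856687037605755)) (array([-0.0034, -0.0087,  0.    ]), array([-0.97, -0.33,  0.13]))
```

>>> arm_command(delta_rot=[[0, 0, 0], [0, 0, 0], [0, 0, 0], [0, 0, 0]], delta_pos=[[0, 0.002, 0], [0, 0.004, 0], [0, 0.005, 0], [0, 0.005, 0]], gripper=[0.82, 0.82, 0.82, 0.82])

```text
time: 7.52
position: [0.4845, -0.0507, 0.0009]
tool_rot: [0.666, 0.746, -0.007, -0.011]
ft_force: [-22.5, -6.5, 35.2]
grip_width: 0.0079
grip_force: 21.3
```

```bash
python3 - <<'E'
from h import *
from rig import status,viewer
o=status.get_obs();print(o["position"],o["ft_force"],toS(o["position"]),go(o,0.0107,0,0.001))
a=viewer.camera("top")["pixels"][195:330,235:385];s=viewer.camera("scene")["pixels"][210:310,270:405]
b=np.zeros((430,800,3),np.uint8);b[:360,:400]=cv2.resize(a,(400,360),interpolation=cv2.INTER_CUBIC);b[:296,400:]=cv2.resize(s,(400,296),interpolation=cv2.INTER_CUBIC)
cv2.imwrite("pics/f.png",b)
E
```

```text
[ 0.48450859 -0.05067328  0.00092278] [-22.5088955   -6.54253392  35.16922202] (np.float64(0.020620944789368295), np.float64(0.003617014247561177)) (array([-0.0036, -0.0099,  0.0001]), array([-1.38, -0.39,  0.21]))
```

View pics/f.png

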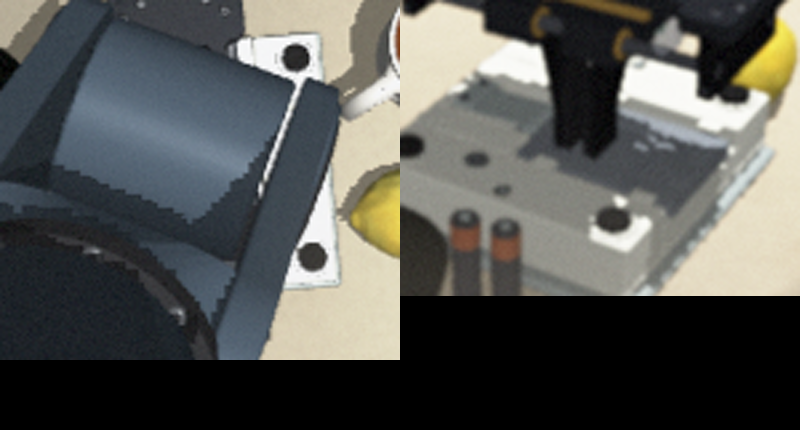

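The cover's rear edge at about (700,190) is now nearly flush with the shell edge, and the push force has jumped to 23 N, so it looks home. I'll push a little more to confirm.

>>> arm_command(delta_rot=[[0, 0, 0], [0, 0, 0], [0, 0, 0]], delta_pos=[[0, 0.002, 0], [0, 0.004, 0], [0, 0.004, 0]], gripper=[0.82, 0.82, 0.82])

```text
time: 7.87
position: [0.4844, -0.0506, 0.001]
tool_rot: [0.666, 0.746, -0.009, -0.014]
ft_force: [-28.1, -12.5, 41.3]
grip_width: 0.0074
grip_force: 24.3
```

```bash
python3 - <<'E'
from h import *
from rig import status
o=status.get_obs();print(o["position"],o["ft_force"],toS(o["position"]))
E
```

```text
[ 0.48439225 -0.0505865   0.00095975] [-28.12707275 -12.51983365  41.26460158] (np.float64(0.02051467889570108), np.float64(0.0037158753483560792))
```

It's against a hard stop. I'll ease off the push and lift straight up.

>>> arm_command(delta_rot=[[0, 0, 0], [0, 0, 0], [0, 0, 0], [0, 0, 0], [0, 0, 0], [0, 0, 0], [0, 0, 0], [0, 0, 0]], delta_pos=[[0, -0.004, 0], [0, -0.008, -0.001], [0, -0.009, -0.003], [0, -0.009, -0.008], [0, -0.009, -0.016], [0, -0.009, -0.03], [0, -0.009, -0.06], [0, -0.009, -0.09]], gripper=[0.82, 0.82, 0.82, 0.82, 0.82, 0.82, 0.82, 0.82])

```text
time: 8.53
position: [0.4927, -0.0532, 0.0897]
tool_rot: [0.668, 0.744, -0.0, -0.0]
ft_force: [0.8, -0.5, -0.0]
grip_width: 0.0079
grip_force: 0.0
```

>>> arm_command(delta_rot=[[0, 0, 0], [0, 0, 0], [0, 0, 0], [0, 0, 0], [0, 0, 0], [0, 0, 0], [0, 0, 0], [0, 0, 0], [0, 0, 0]], delta_pos=[[0, 0, -0.03], [0.03, 0, -0.06], [0.06, 0, -0.06], [0.09, 0, -0.06], [0.12, 0, -0.06], [0.15, 0, -0.06], [0.18, 0, -0.06], [0.21, 0, -0.06], [0.25, 0, -0.06]], gripper=[0.82, 0.82, 0.82, 0.82, 0.82, 0.82, 0.82, 0.82, 0.82])

```text
time: 9.28
position: [0.4666, 0.1961, 0.1498]
tool_rot: [0.668, 0.744, 0.001, 0.001]
ft_force: [0.8, 0.1, 0.4]
grip_width: 0.0079
grip_force: 0.0
```

```bash
python3 - <<'E'
from h import *
from rig import status,viewer
o=status.get_obs();print(o["position"],o["ft_force"],o["time"])
c=viewer.camera("top");pickle.dump(c,open("t3.pkl","wb"))
cv2.imwrite("pics/g.png",cv2.resize(c["pixels"][200:325,245:375],None,fx=4.5,fy=4.5,interpolation=cv2.INTER_CUBIC))
E
```

```text
[0.46661728 0.19614571 0.14979773] [0.82731016 0.06570362 0.40376576] 9.2833
```

View pics/g.png

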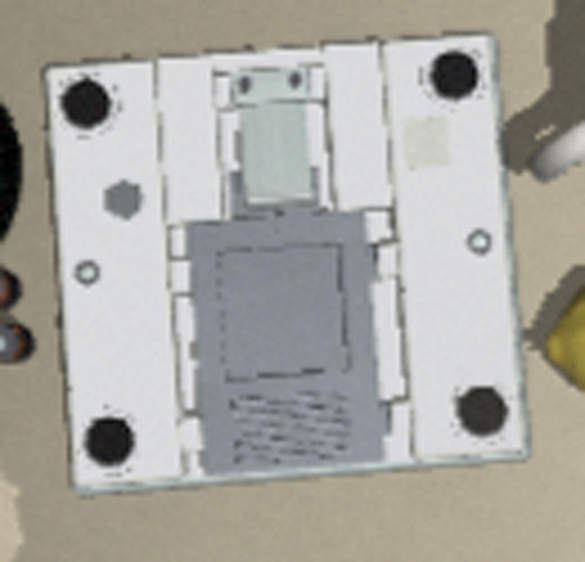

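The cover's front edge runs from (190,223) to (365,211), against the stop. Its tongue is under the leaf spring, its rear is flush with the shell, and the surrounding objects haven't moved.

```bash
python3 - <<'E'
from h import *
from rig import robot
c=pickle.load(open("t3.pkl","rb"))
for uv in[(190,223),(365,211),(205,476),(387,462)]: print(np.round(toS(ray(c,(245+uv[0]/4.5-.4,200+uv[1]/4.5-.4),.040)),4))
print(robot.hand_in())
E
```

```text
[0.0447 0.0322]
[ 0.044  -0.0304]
[-0.045   0.0334]
[-0.0453 -0.0311]
the job is handed in; nothing more can be done
None
```

The cover was pressed down, slid home under the lugs and leaf spring, and released, and the job is handed in; the last image put its ends within about 1 mm of home, but hand-in returned no verdict.

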